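Lay a spacer on the profile projector and take its reading

ROBOT

A 7-joint arm with a two-finger parallel gripper is mounted at the origin on the work surface. World frame = base frame: x ahead of the robot, y to its left, z up, the work surface at z = 0. Lengths are in mm, angles in rad, forces in N, time in s.
With the tool pointing down it reaches from about 425 to 950 mm from the base axis. Payload 4.7 kg.
Tool frame: the origin (TCP) lies midway between the tips of the shut fingers; the grasp point (between the pads) lies 19 mm behind it (bot.grasp_offset is the distance from the TCP to the grasp point, in mm); z points along the fingers, y is the line along which they close (so a half turn about z gives the same grasp; the last joint's range is limited). The gripper opens to 85 mm and grips with 20 to 120 N. Pads are 22 mm wide; open, the fingers measure 114 mm over their backs; the gripper's body (76 mm by 85 mm) begins 54 mm behind the grasp point. The pads swing forward as they close: fully open they stand 13 mm farther back than shut.
Start: joints at [-1.189, 0.469, -0.049, 1.532, 0.024, 1.141, -0.082], TCP at [269.519, 618.876, 231.335] pointing down, gripper open.
Joint ranges: [-2.59, 2.59], [-0.33, 1.99], [-1.39, 1.29], [0.1, 2.45], [-1.04, 4.18], [0.21, 1.99], [-2.66, 2.66]. Speed limits (rad/s): [2.57, 2.57, 3.14, 3.14, 3.14, 3.14, 3.14].

INTERFACE

Orientations are given as a unit quaternion [w, x, y, z].
In Python, from bench import bot gives the robot as it stands.
- The arm moves only by the tool send_rows, never from a script. Its argument "deltas" is a list of rows, each a list of 2 entries, a list of its own where there are three numbers: the shift along the tool's x, y, z normalised to -1 to 1, where 1 is 0.8 m, then the turn, a rotation vector about the tool's x, y, z normalised to -1 to 1, where 1 is 1.5 rad. In form: [[[dx, dy, dz], [wx, wy, wz]], ...]. A call has 1 to 8 rows; each row is the pose to reach, as a shift and turn from the pose commanded when the call began, along the tool's axes at that moment; what a row does not reach only later rows make up. A row lasts 1/10 s, in which the tool goes at most 50 mm and 8.59 degrees, less where a joint would pass 70% of its speed; a pose out of reach is approached as far as the arm can. A call with a number of a shift or a turn outside -1 to 1 is refused whole. A call with a gripper value outside its range is refused whole. "jaw" is the closure, from -1 (fully open) to 1 (shut), set as the call begins (left out, the last holds). The fingers move at their own pace and stop on an object; the grip force is fixed at half the most. Time passes only in rows, so rows that repeat a pose let the fingers close. It gives the time, the measured TCP pose, the force, the opening and the grip force at its end, in the units of the state.
- bot.observe(): the state, without advancing time (a new reading comes with each control period).
- bot.capture(name): name is "scene" or "top"; returns a dict with "img" (480x640x3 uint8, red, green, blue), "K" (3x3 intrinsics, pixels), "eye" and "rotation" of the camera in the world. Camera axes: x right, y down, z forward; pixel columns grow to the right and rows downward; lengths in mm; the calibration is good to about 2 mm. A picture is of the moment at which its call begins. There is no depth.
- bot.close_job(): hands the job in; it is judged then, once.
Trained networks look in a picture, given as the dict that the camera call returned (one of the last four; its "shot" number tells which), for a name from the list of things; names that differ only in an ending like _2 or _b are one class to them, and where a whole thing is asked for, a point or a joint stands for the part that bears it (a point fixed in the world has none). Each returns a list of dicts, best first, with "confidence" (0 to 1); they miss things now and then, are a little off and sometimes report something else, mostly with a low value. They report only what shows in the picture. A call takes as long as a camera call.
- bot.search_frame(picture, thing): "position" ([column, row] in pixels, amid what is visible of it).
- bot.masks_of(picture, thing): "mask" (480x640 bool, what is visible of it) and "position" ([column, row] in pixels, amid what is visible of it).
- bot.mark_of(picture, thing): "position" ([column, row] in pixels: a listed point, or the origin of a listed thing).
The state is a dict: "time": time; "q": joint angles; "dq": joint speeds; "tau": joint torques, N m; "ee_pos": TCP position; "tcp_rot": TCP orientation; "ft_force": force on the tool from outside, world axes, zero at the start; "ft_torque": the same for the moment, N m; "grip_width": finger opening in mm; "gripper_force": force on a finger pad.
Only numpy, scipy, OpenCV 4.12 (cv2) and the standard library are available. Lean on these libraries where they do the work, as an engineer would, in place of code of your own. Each camera call takes 0.05 s, during which the arm holds its last target. There are 200 camera calls.

TASK

Pick the long waisted hexagon spacer out of the parts tray and lay it flat on the middle of the profile projector's glass stage, across the light beam (parallel to the two dark strips). Then, with it lying there, press the sloping spring plunger under the projector's hood down to its stop to take the reading, and let it spring back. Leave the other parts in the tray.

Things in the scene. Friction and masses are not known exactly. Their poses are not given: they have to be found in the camera images.
- spacer: The part to measure: bare steel dumbbell, 62 long overall along its x axis; two hexagonal ends (20 across flats, 23 across corners, each 15 long) joined by a round waist 12 in diameter and 32 long. Origin at its centre, 10 above whatever it lies on. It lies on a hexagon flat; grip it across the waist. Both ends are alike. About 0.11 kg.
- short_spacer: NOT wanted: same shape but only 40 long (ends 10 long, waist 20 long). Origin at its centre, x along it.
- plain_bar: NOT wanted: plain hexagon bar 62 long, 20 across flats, no waist. Origin at its centre, x along it.
- strap: NOT wanted: flat steel strap 60 x 26 x 12 with a dark slot mark. Origin at the centre of its underside, x along it.
- bush: NOT wanted: flanged round bush standing on its flange, flange 38 in diameter, 26 high. Origin at the centre of its underside.
- elbow: NOT wanted: block fitting, 26 cube with 20-diameter stubs, one 16 long towards its +x and one 6 high on top. Origin at the centre of the cube's underside.
- nut0: NOT wanted: small hexagon nut lying flat, 16 across flats, 10 high. Origin at the centre of its underside.
- nut1: NOT wanted: small hexagon nut like nut0.
- tray: Fixed open steel tray, outside 180 (x) x 260 (y) x 45 high, walls and floor 5 thick. Origin at the centre of its underside. The parts lie singly on its floor in any order.
- projector: Fixed profile projector, origin on the table under the middle of its base; own axes. Base x -120..120, y -200..210, 60 high; stage plate 150 (x) x 120 (y), top at z 80. At x -30, z 100, facing along y across the stage: lamp tube, 44 dia, y -200..-165, and lens barrel, 54 dia, y 0..120. Metal drums stick out of the base's x faces up to 45, below z 60.
- hood_edge (a point): Middle of the lower front (-y) edge of the projector's hood, at projector x 0, y 38, z 255; axes those of the projector. The hood spans x -120..120 and goes from this edge back to y 208, over the plunger, carried by a column 220 wide (x) at y 120..210. A round housing on top reaches z 525.
- stage_center (a point): Centre of the round glass on top of the stage plate (84 in diameter, in a steel ring, flush), at the stage's surface, 80 above the table; axes those of the projector. The two dark strips and the wanted spacer lie along its x; the light beam runs along its y.
- plunger_top (a point): Centre of the top face of the plunger's aluminium mushroom head, 34 in diameter; it is at projector x 60, y 60, z 115 when up. Its z axis points out along the plunger's axis, which leans 38 degrees from vertical towards the projector's -y. The hood is 140 above it and reaches 22 beyond it on the -y side: no room for an upright gripper, come in along the leaning axis.
- plunger (a joint): Travel of the plunger, pressed along its own axis: 0 up, 0.012 m fully down at its stop. Spring: about 3 N to start, about 8 N at the stop; it springs back by itself.
- oiler: Bystander: clear plastic bottle with a black cap, 48 in diameter, 120 high, standing beyond the tray. Origin at the centre of its underside.

How it is judged:
By the outcome, as a careful person would: the job done as asked, in the order asked, and still so for the second after the job is handed in, with the robot touching nothing.
It also fails if it takes over 42 s, if anything falls off the work surface, if the arm or the gripper's body presses on something with over 40 N, if the wrist force passes 120 N, or if a joint passes its speed limit or range.

## Working session

There is one attempt and no reset: what is moved stays moved. The work goes in short steps, Python scripts to look and compute and a tool call to move; the robot and the scene stay as the last step left them, time stands still between calls to the robot, and variables do not carry over. Pictures are saved under pics/ and viewed, at most 10 in all, crops included, and the job is handed in when it is done.

Besides the shell and the picture viewer there is one more tool, called as name(argument=value, ...), one argument or row to a line, values as JSON. send_rows: Moves the arm, as the interface text tells. Scaled input: -1 to 1 covers 0.8 m each way for a shift and 1.5 rad each way for a turn. Its arguments: {"type":"object","properties":{"deltas":{"type":"array","items":{"type":"array"}},"jaw":{"type":"number"}},"required":["deltas"]}

```bash
mkdir -p pics; cat > h.py <<'E'
import numpy as np, cv2
from scipy.spatial.transform import Rotation as R
from bench import bot
def ray(p,px):
    K=np.array(p["K"]);d=np.array(p["rotation"])@np.linalg.solve(K,[px[0],px[1],1.]);return np.array(p["eye"]),d
def onz(p,px,z):
    e,d=ray(p,px);return e+d*(z-e[2])/d[2]
def proj(p,X):
    c=np.array(p["rotation"]).T@(np.array(X,float)-p["eye"]);u=np.array(p["K"])@c;return u[:2]/u[2]
E
python3 - <<'E'
from h import *
o=bot.observe();print({k:np.round(v,3) for k,v in o.items()},bot.grasp_offset)
H=dict(spacer=15,short_spacer=15,plain_bar=15,strap=5,bush=5,elbow=5,nut0=5,tray=0,projector=0,hood_edge=255,stage_center=80,plunger_top=115,oiler=0)
for n in("scene","top"):
    p=bot.capture(n);cv2.imwrite(f"pics/{n}0.png",p["img"][:,:,::-1]);print(n,np.round(p["eye"]),np.round(p["rotation"],2).tolist())
    for t,z in H.items():
        for r in bot.mark_of(p,t)[:3]:
            print(t,round(r["confidence"],2),np.round(r["position"]),np.round(onz(p,r["position"],z)))
E
```

```text
{'time': np.float64(0.0), 'q': array([-1.189,  0.469, -0.049,  1.534,  0.024,  1.141, -0.082]), 'dq': array([ 0.   ,  0.001, -0.001, -0.001, -0.002,  0.002, -0.002]), 'tau': array([ 1.000e-03, -5.103e+01, -4.600e-02, -2.377e+01,  1.100e-02,
        8.000e-03, -0.000e+00]), 'ee_pos': array([269.348, 618.304, 230.277]), 'tcp_rot': array([-0.   ,  0.204,  0.979, -0.001]), 'ft_force': array([ 0.121,  0.208, -0.251]), 'ft_torque': array([-0.063, -0.043,  0.003]), 'gripper_force': np.float64(0.0), 'grip_width': np.float64(85.23)} 18.700000000000003
scene [1073. -522.  816.] [-0.37, 0.85, 0.35, -0.14]Traceback (most recent call last):
  File "<stdin>", line 8, in <module>
  File "h.py", line 7, in onz
    e,d=ray(p,px);return e+d*(z-e[2])/d[2]
        ~~~^^^^^^
  File "h.py", line 5, in ray
    K=np.array(p["K"]);d=np.array(p["rotation"])@np.linalg.solve(K,[px[0],px[1],1.]);return np.array(p["eye"]),d
                         ~~~~~~~~~~~~~~~~~~~~~~~^~~~~~~~~~~~~~~~~~~~~~~~~~~~~~~~~~~~
ValueError: matmul: Input operand 1 has a mismatch in its core dimension 0, with gufunc signature (n?,k),(k,m?)->(n?,m?) (size 3 is different from 4)
```

```bash
cat > h.py <<'E'
import numpy as np, cv2
from scipy.spatial.transform import Rotation as R
from bench import bot
def q2(q): return R.from_quat(q,scalar_first=True)
def M(p): return q2(p["rotation"]).as_matrix()
def ray(p,px):
    return np.array(p["eye"]),M(p)@np.linalg.solve(np.array(p["K"]),[px[0],px[1],1.])
def onz(p,px,z):
    e,d=ray(p,px);return e+d*(z-e[2])/d[2]
def proj(p,X):
    u=np.array(p["K"])@(M(p).T@(np.array(X,float)-p["eye"]));return u[:2]/u[2]
E
python3 - <<'E'
from h import *
H=dict(spacer=15,short_spacer=15,plain_bar=15,strap=5,bush=5,elbow=5,nut0=5,tray=0,projector=0,hood_edge=255,stage_center=80,plunger_top=115,oiler=0)
for n in("scene","top"):
    p=bot.capture(n);cv2.imwrite(f"pics/{n}0.png",p["img"][:,:,::-1]);print(n,np.round(p["eye"]),np.round(M(p)[:,2],2))
    for t,z in H.items():
        for r in bot.mark_of(p,t)[:3]:
            print(t,round(r["confidence"],2),np.round(r["position"]),np.round(onz(p,r["position"],z)))
    for r in bot.masks_of(p,"spacer")[:2]:
        m=r["mask"].astype(np.uint8);ys,xs=np.nonzero(m);print("mask",r["confidence"],m.sum())
        P=np.array([onz(p,c,18)[:2] for c in zip(xs,ys)]);c,s,a=cv2.minAreaRect(P.astype(np.float32));
        w,v=np.linalg.eigh(np.cov(P.T));print(P.mean(0),c,s,a,"axis",np.degrees(np.arctan2(v[1,1],v[0,1])))
E
```

```text
scene [1073. -522.  816.] [-0.5   0.53 -0.69]
spacer 0.79 [212. 310.] [ 491. -208.   15.]
short_spacer 0.56 [201. 353.] [ 560. -284.   15.]
plain_bar 0.57 [179. 332.] [ 490. -286.   15.]
plain_bar 0.16 [172. 358.] [ 532. -328.   15.]
strap 0.92 [140. 361.] [ 488. -372.    5.]
bush 0.41 [212. 311.] [ 488. -205.    5.]
elbow 0.97 [167. 388.] [ 571. -368.    5.]
nut0 0.64 [209. 330.] [ 522. -238.    5.]
nut0 0.48 [175. 359.] [ 531. -323.    5.]
tray 0.89 [194. 348.] [ 531. -282.    0.]
tray 0.61 [394. 125.] [292. 648.   0.]
projector 0.94 [371. 221.] [535. 243.   0.]
projector 0.29 [206. 334.] [ 521. -247.    0.]
hood_edge 0.59 [393. 124.] [533. 283. 255.]
stage_center 0.58 [340. 208.] [508. 153.  80.]
stage_center 0.24 [410. 186.] [572. 335.  80.]
plunger_top 0.6 [414. 184.] [597. 306. 115.]
oiler 0.66 [383. 323.] [751.  22.   0.]
mask 0.82 266
[ 491.9111038  -208.09070024] (489.82611083984375, -208.99969482421875) (23.212045669555664, 76.38421630859375) 87.6724853515625 axis 174.93853350352234
top [ 355.  -22. 1387.] [ 0.19  0.   -0.98]
spacer 0.72 [403. 300.] [ 487. -204.   15.]
shor
[... 253 characters left out ...]
 -288.    5.]
elbow 0.6 [468. 268.] [ 570. -372.    5.]
elbow 0.19 [435. 301.] [ 487. -285.    5.]
nut0 0.49 [419. 284.] [ 528. -246.    5.]
nut0 0.46 [455. 287.] [ 521. -336.    5.]
tray 0.89 [430. 286.] [ 524. -276.    0.]
projector 0.69 [225. 281.] [535. 242.   0.]
hood_edge 0.79 [185. 261.] [544. 278. 255.]
stage_center 0.84 [258. 287.] [511. 147.  80.]
stage_center 0.55 [188. 260.] [577. 317.  80.]
plunger_top 0.64 [191. 246.] [602. 304. 115.]
oiler 0.97 [317. 198.] [752.  11.   0.]
oiler 0.68 [226. 283.] [531. 238.   0.]
mask 0.46 167
[ 487.66828337 -204.71007426] (488.4894104003906, -204.97813415527344) (20.170297622680664, 62.722591400146484) 85.55313873291016 axis 174.80739843704745
```

View pics/scene0.png

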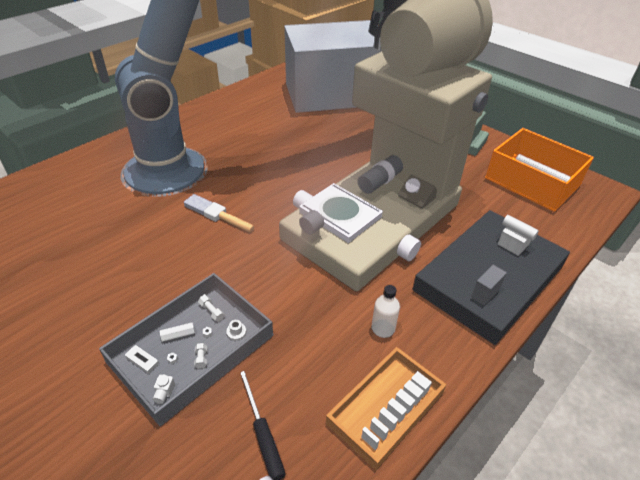

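View pics/top0.png

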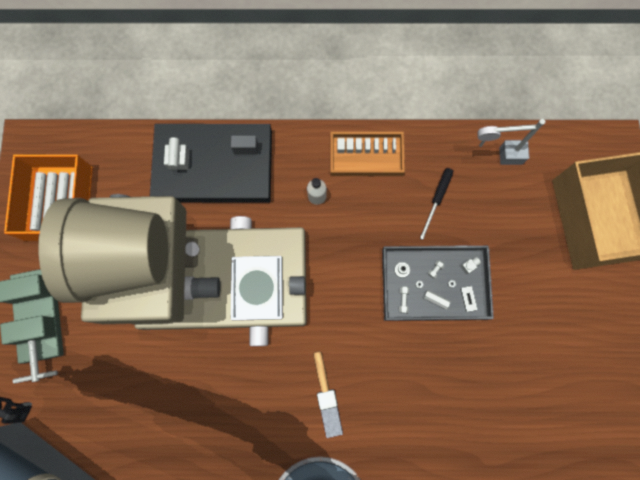

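The wanted spacer (long, waisted) lies at top-image pixel (403,300) and scene pixel (212,308). The short one is at top (436,270) and the plain bar at (437,299). The stage glass is at top (257,287) and scene (341,208). Next I rectify the stage plane for yaw and check the spacer close up.

```bash
cat > rect.py <<'E'
from h import *
def rect(p,c,z,w,s=3):
    # output: column=(x-(cx-w/2))*s, row=(cy+w/2-y)*s
    n=int(w*s);o=np.array([[c[0]-w/2,c[1]+w/2],[c[0]+w/2,c[1]+w/2],[c[0]+w/2,c[1]-w/2],[c[0]-w/2,c[1]-w/2]])
    src=np.float32([proj(p,[*a,z]) for a in o]);dst=np.float32([[0,0],[n,0],[n,n],[0,n]])
    return cv2.warpPerspective(p["img"][:,:,::-1],cv2.getPerspectiveTransform(src,dst),(n,n),flags=cv2.INTER_CUBIC)
E
python3 - <<'E'
from rect import *
rows=[]
P=[bot.capture(n) for n in("top","scene")]
a=[rect(p,(510,150),80,190,2) for p in P]; b=[rect(p,(488,-205),15,95,2) for p in P]
for i in a: 
    cv2.line(i,(190,0),(190,380),(0,0,255),1);cv2.line(i,(0,190),(380,190),(0,0,255),1)
for i in b: cv2.circle(i,(95,95),2,(0,0,255),-1)
cv2.imwrite("pics/r1.png",np.vstack([np.hstack(a),np.hstack([cv2.copyMakeBorder(i,0,0,0,190,cv2.BORDER_CONSTANT) for i in b])]))
for p,n in zip(P,"ts"):
    for t in("stage_center",):
        m=bot.masks_of(p,"stage_center");print([ (r["confidence"],r["mask"].sum()) for r in m])
    # glass: greenish-grey disc, fit ellipse in rectified picture
    g=rect(p,(510,150),80,190,4);hsv=cv2.cvtColor(g,cv2.COLOR_BGR2HSV);print(g[380,380],hsv[380,380])
    d=(np.abs(g.astype(int)-g[380,380].astype(int)).max(2)<22).astype(np.uint8)
    k,l,st,ce=cv2.connectedComponentsWithStats(d);i=l[380,380];print(n,st[i]/4.,ce[i]/4-95,"centre",510+ce[i][0]/4-95,150+95-ce[i][1]/4)
E
```

```text
[(0.6, np.int64(30034))]
[160 169 153] [ 73  24 169]
t [   56.5     52.75    80.      80.   19959.25] [ 1.47205869 -2.32795884] centre 511.47205869459026 152.3279588411388
[(0.88, np.int64(32855)), (0.57, np.int64(239)), (0.4, np.int64(250))]
[152 155 145] [ 81  16 155]
s [   53.      51.      81.      80.25 20324.25] [-1.59846612 -3.88570919] centre 508.40153388193903 153.885709189761
```

View pics/r1.png

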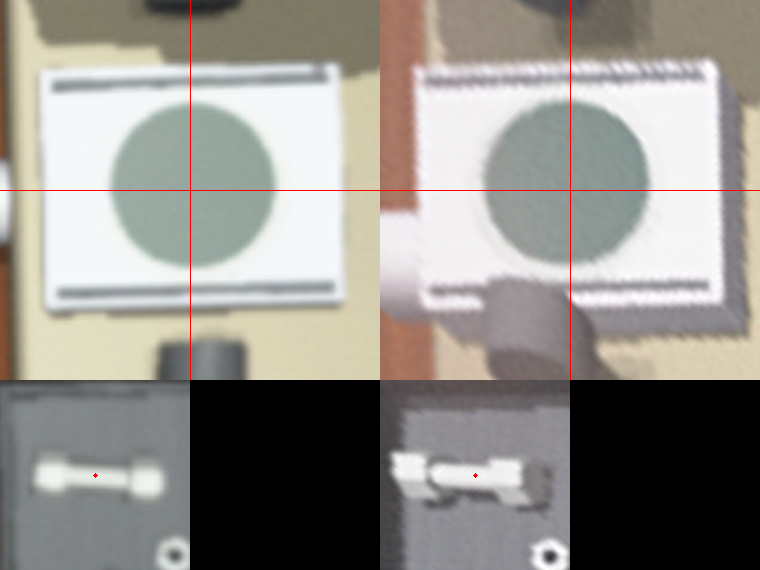

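```bash
cat > plan.py <<'E'
from h import *
def rows(p0,R0,targets):
    """targets: (pos, Rotation or None) in world -> rows in tool axes, normalised"""
    for p,r in targets:
        d=R0.inv().apply(np.array(p,float)-p0)/800
        w=(R0.inv()*(r or R0)).as_rotvec()/1.5
        print([np.round(d,4).tolist(),np.round(w,4).tolist()])
def down(yaw): # tool y at yaw(deg), pointing down
    y=np.array([np.cos(np.radians(yaw)),np.sin(np.radians(yaw)),0]);z=np.array([0,0,-1.]);return R.from_matrix(np.column_stack([np.cross(y,z),y,z]))
E
python3 - <<'E'
from plan import *
o=bot.observe();R0=q2([0,.204,.979,0]);p0=np.array([269.519,618.876,231.335]);print(o["time"])
c=lambda r,a,z:[r*np.cos(np.radians(a)),r*np.sin(np.radians(a)),z]
print("first call");rows(p0,R0,[([255,560,400],None),([200,460,570],None)])
p1=np.array([200,460,570.]);print("second");rows(p1,R0,[(c(470,a,570),None) for a in(45,22,0)])
E
```

```text
1.8
first call
[[-0.0128, -0.0747, -0.2108], [0.0, 0.0, 0.0]]
[[0.0003, -0.2168, -0.4233], [0.0, 0.0, 0.0]]
second
[[-0.2154, -0.0802, 0.0], [0.0, 0.0, 0.0]]
[[-0.4119, -0.2077, 0.0], [0.0, 0.0, 0.0]]
[[-0.5391, -0.3923, 0.0], [0.0, 0.0, 0.0]]
```

send_rows(
  deltas=[
    [[-0.013, -0.075, -0.211], [0, 0, 0]],
    [[-0.013, -0.075, -0.211], [0, 0, 0]],
    [[-0.013, -0.075, -0.211], [0, 0, 0]],
    [[0, -0.217, -0.423], [0, 0, 0]],
    [[0, -0.217, -0.423], [0, 0, 0]],
    [[0, -0.217, -0.423], [0, 0, 0]],
    [[0, -0.217, -0.423], [0, 0, 0]],
    [[0, -0.217, -0.423], [0, 0, 0]],
  ],
  jaw=-0.1,
)

```text
time: 2.6
ee_pos: [199.4, 458.2, 573.9]
tcp_rot: [0.0, 0.204, 0.979, 0.003]
ft_force: [0.0, 0.8, 1.1]
grip_width: 47.0
gripper_force: 0.0
```

send_rows(
  deltas=[
    [[-0.215, -0.08, 0], [0, 0, 0]],
    [[-0.215, -0.08, 0], [0, 0, 0]],
    [[-0.215, -0.08, 0], [0, 0, 0]],
    [[-0.215, -0.08, 0], [0, 0, 0]],
    [[-0.412, -0.208, 0], [0, 0, -0.228]],
    [[-0.412, -0.208, 0], [0, 0, -0.228]],
    [[-0.412, -0.208, 0], [0, 0, -0.228]],
    [[-0.412, -0.208, 0], [0, 0, -0.228]],
  ],
)

```text
time: 3.4
ee_pos: [435.7, 174.9, 570.0]
tcp_rot: [0.0, 0.033, 0.999, 0.0]
ft_force: [0.9, 0.9, -0.5]
grip_width: 47.1
gripper_force: 0.0
```

```bash
python3 - <<'E'
from plan import *
o=bot.observe();R0=q2(o["tcp_rot"]);p0=o["ee_pos"];print(o["time"],p0,np.round(o["q"],2),R0.as_matrix().round(3))
rows(p0,R0,[([470,0,500],down(86)),([488.5,-207,300],down(86))])
print("then");rows(np.array([488.5,-207,300]),down(86),[([488.5,-207,z],down(86)) for z in (100,30,7.5)])
E
```

```text
3.4 [435.6947143  174.85405484 569.99951993] [-0.79 -0.    0.32  1.39 -0.    1.75  1.04] [[-0.998  0.067  0.001]
 [ 0.067  0.998  0.001]
 [-0.001  0.001 -1.   ]]
[[-0.0573, -0.2153, 0.0874], [0.0005, 0.0004, 0.0021]]
[[-0.0975, -0.4721, 0.3372], [0.0005, 0.0004, 0.0021]]
then
[[0.0, 0.0, 0.25], [0.0, 0.0, 0.0]]
[[0.0, 0.0, 0.3375], [0.0, 0.0, 0.0]]
[[0.0, 0.0, 0.3656], [0.0, 0.0, 0.0]]
```

send_rows(
  deltas=[
    [[-0.057, -0.215, 0.087], [0, 0, 0.002]],
    [[-0.057, -0.215, 0.087], [0, 0, 0.002]],
    [[-0.057, -0.215, 0.087], [0, 0, 0.002]],
    [[-0.057, -0.215, 0.087], [0, 0, 0.002]],
    [[-0.0975, -0.472, 0.2], [0, 0, 0.002]],
    [[-0.0975, -0.472, 0.2], [0, 0, 0.002]],
    [[-0.0975, -0.472, 0.2], [0, 0, 0.002]],
    [[-0.0975, -0.472, 0.2], [0, 0, 0.002]],
  ],
)

```text
time: 4.2
ee_pos: [484.5, -182.5, 420.1]
tcp_rot: [0.001, 0.036, 0.999, 0.0]
ft_force: [1.4, 0.1, -0.6]
grip_width: 46.8
gripper_force: 0.0
```

send_rows(
  deltas=[
    [[0, -0.07, 0.2], [0, 0, 0]],
    [[0, -0.07, 0.2], [0, 0, 0]],
    [[0, -0.07, 0.2], [0, 0, 0]],
    [[0, -0.07, 0.2], [0, 0, 0]],
  ],
)

```text
time: 4.6
ee_pos: [477.9, -237.0, 256.2]
tcp_rot: [-0.003, 0.037, 0.999, 0.001]
ft_force: [-1.6, -0.0, 0.3]
grip_width: 46.8
gripper_force: 0.0
```

```bash
python3 - <<'E'
from plan import *
o=bot.observe();R0=q2(o["tcp_rot"]);p0=o["ee_pos"];print(o["time"],p0,np.round(o["q"],2),R0.as_matrix().round(3))
rows(p0,R0,[([488.5,-207,z],down(86)) for z in (120,60,25,7.5)])
E
```

```text
4.6 [ 477.93309704 -237.02890816  256.24364149] [-0.24  0.26  0.76  1.87 -0.19  1.1   2.09] [[-0.997  0.074 -0.007]
 [ 0.074  0.997  0.001]
 [ 0.007  0.001 -1.   ]]
[[-0.0115, 0.0382, 0.1703], [0.0007, -0.0045, -0.003]]
[[-0.012, 0.0382, 0.2453], [0.0007, -0.0045, -0.003]]
[[-0.0123, 0.0381, 0.289], [0.0007, -0.0045, -0.003]]
[[-0.0125, 0.0381, 0.3109], [0.0007, -0.0045, -0.003]]
```

send_rows(
  deltas=[
    [[-0.012, 0.038, 0.12], [0, -0.0045, -0.003]],
    [[-0.012, 0.038, 0.12], [0, -0.0045, -0.003]],
    [[-0.012, 0.038, 0.17], [0, -0.0045, -0.003]],
    [[-0.012, 0.038, 0.17], [0, -0.0045, -0.003]],
    [[-0.012, 0.038, 0.17], [0, -0.0045, -0.003]],
    [[-0.012, 0.038, 0.17], [0, -0.0045, -0.003]],
  ],
)

```text
time: 5.2
ee_pos: [494.1, -208.3, 126.9]
tcp_rot: [0.006, 0.034, 0.999, -0.001]
ft_force: [0.2, -0.2, 0.9]
grip_width: 46.9
gripper_force: 0.0
```

```bash
python3 - <<'E'
from plan import *
from rect import rect
p=bot.capture("scene");t=bot.capture("top");cv2.imwrite("pics/g1.png",np.hstack([cv2.resize(p["img"][230:400,110:310,::-1],None,fx=2,fy=2,interpolation=2),cv2.resize(t["img"][230:400,340:540,::-1],None,fx=2,fy=2,interpolation=2)]))
o=bot.observe();R0=q2(o["tcp_rot"]);p0=o["ee_pos"];print(o["time"],p0,np.round(o["q"],2),R0.as_matrix().round(3))
rows(p0,R0,[([488.5,-207,z],down(86)) for z in (60,25,7.5)])
E
```

```text
5.3 [ 494.05510634 -207.96575089  126.8010085 ] [-0.2   0.42  0.66  2.01 -0.35  0.82  2.17] [[-0.998  0.068  0.011]
 [ 0.068  0.998 -0.001]
 [-0.011 -0.001 -1.   ]]
[[0.008, 0.0008, 0.0834], [-0.0004, 0.0076, 0.0013]]
[[0.0085, 0.0008, 0.1272], [-0.0004, 0.0076, 0.0013]]
[[0.0087, 0.0008, 0.149], [-0.0004, 0.0076, 0.0013]]
```

View pics/g1.png

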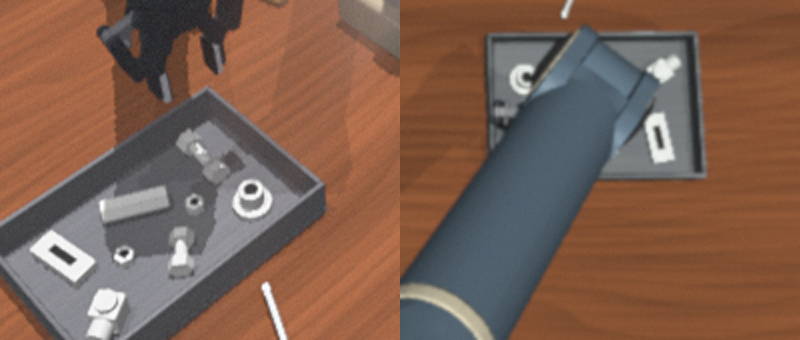

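The spacer is still in place at crop pixel (210,157), below the open fingers. I go lower and settle.

send_rows(
  deltas=[
    [[0.008, 0.001, 0.06], [0, 0.0076, 0.001]],
    [[0.008, 0.001, 0.083], [0, 0.0076, 0.001]],
    [[0.008, 0.001, 0.083], [0, 0.0076, 0.001]],
    [[0.008, 0.001, 0.083], [0, 0.0076, 0.001]],
  ],
)

```text
time: 5.7
ee_pos: [487.8, -206.5, 59.4]
tcp_rot: [-0.001, 0.035, 0.999, -0.0]
ft_force: [0.5, 0.3, -0.2]
grip_width: 47.2
gripper_force: 0.0
```

```bash
python3 - <<'E'
from plan import *
o=bot.observe();R0=q2(o["tcp_rot"]);p0=o["ee_pos"];print(o["time"],p0,np.round(o["q"],2),R0.as_matrix().round(3))
rows(p0,R0,[([488.5,-207,z],down(86)) for z in (25,7.5)])
E
```

```text
5.7 [ 487.7895843  -206.46302721   59.41451138] [-0.13  0.52  0.59  2.06 -0.44  0.7   2.25] [[-0.998  0.069 -0.002]
 [ 0.069  0.998 -0.   ]
 [ 0.002 -0.001 -1.   ]]
[[-0.001, -0.0006, 0.043], [-0.0004, -0.0014, 0.0005]]
[[-0.0011, -0.0006, 0.0649], [-0.0004, -0.0014, 0.0005]]
```

send_rows(
  deltas=[
    [[-0.001, 0, 0.03], [0, -0.001, 0]],
    [[-0.001, 0, 0.045], [0, -0.001, 0]],
    [[-0.001, 0, 0.055], [0, -0.001, 0]],
    [[-0.001, 0, 0.064], [0, -0.001, 0]],
    [[-0.001, 0, 0.064], [0, -0.001, 0]],
    [[-0.001, 0, 0.064], [0, -0.001, 0]],
  ],
)

```text
time: 6.3
ee_pos: [487.5, -206.0, 7.1]
tcp_rot: [-0.001, 0.034, 0.999, -0.0]
ft_force: [0.6, 0.1, 0.2]
grip_width: 47.1
gripper_force: 0.0
```

send_rows(
  deltas=[
    [[0, 0, 0], [0, 0, 0]],
    [[0, 0, 0], [0, 0, 0]],
    [[0, 0, 0], [0, 0, 0]],
    [[0, 0, 0], [0, 0, 0]],
    [[0, 0, 0], [0, 0, 0]],
    [[0, 0, 0], [0, 0, 0]],
  ],
  jaw=1,
)

```text
time: 6.9
ee_pos: [487.6, -206.0, 7.3]
tcp_rot: [-0.001, 0.034, 0.999, 0.0]
ft_force: [-0.5, 0.5, 5.4]
grip_width: 9.2
gripper_force: 58.7
```

send_rows(
  deltas=[
    [[0, 0, -0.02], [0, 0, 0]],
    [[0, 0, -0.05], [0, 0, 0]],
    [[0, 0, -0.09], [0, 0, 0]],
    [[0, 0, -0.13], [0, 0, 0]],
    [[0, 0, -0.13], [0, 0, 0]],
    [[0, 0, -0.13], [0, 0, 0]],
  ],
)

```text
time: 7.5
ee_pos: [487.6, -205.4, 110.7]
tcp_rot: [-0.001, 0.034, 0.999, 0.0]
ft_force: [-1.1, 0.8, -1.7]
grip_width: 9.3
gripper_force: 58.7
```

```bash
python3 - <<'E'
from plan import *
p=bot.capture("scene");cv2.imwrite("pics/g2.png",cv2.resize(p["img"][230:400,110:310,::-1],None,fx=4,fy=3.5,interpolation=2))
o=bot.observe();R0=q2(o["tcp_rot"]);p0=o["ee_pos"];print({k:np.round(v,2) for k,v in o.items()})
y=1.5
rows(p0,R0,[([488,-206,250],None),([500,0,260],down(90)),([510,153,250],down(90+y)),([510,153,140],down(90+y))])
E
```

```text
{'time': np.float64(7.55), 'q': array([-0.19,  0.44,  0.66,  2.03, -0.37,  0.8 ,  2.19]), 'dq': array([ 0.01,  0.02, -0.01,  0.01,  0.  ,  0.  , -0.  ]), 'tau': array([ 2.000e-02, -3.854e+01,  7.010e+00, -1.837e+01,  2.000e-02,
       -3.000e-02, -0.000e+00]), 'ee_pos': array([ 486.92, -205.13,  109.89]), 'tcp_rot': array([-0.  ,  0.03,  1.  ,  0.  ]), 'ft_force': array([-0.6 ,  0.3 , -1.18]), 'ft_torque': array([ 0.02,  0.05, -0.01]), 'gripper_force': np.float64(58.67), 'grip_width': np.float64(9.57)}
[[-0.0006, -0.0009, -0.1751], [0.0, 0.0, 0.0]]
[[0.0021, 0.2571, -0.1874], [0.0006, -0.0031, -0.0455]]
[[0.0026, 0.4487, -0.1748], [0.0007, -0.0031, -0.063]]
[[0.002, 0.4486, -0.0373], [0.0007, -0.0031, -0.063]]
```

View pics/g2.png

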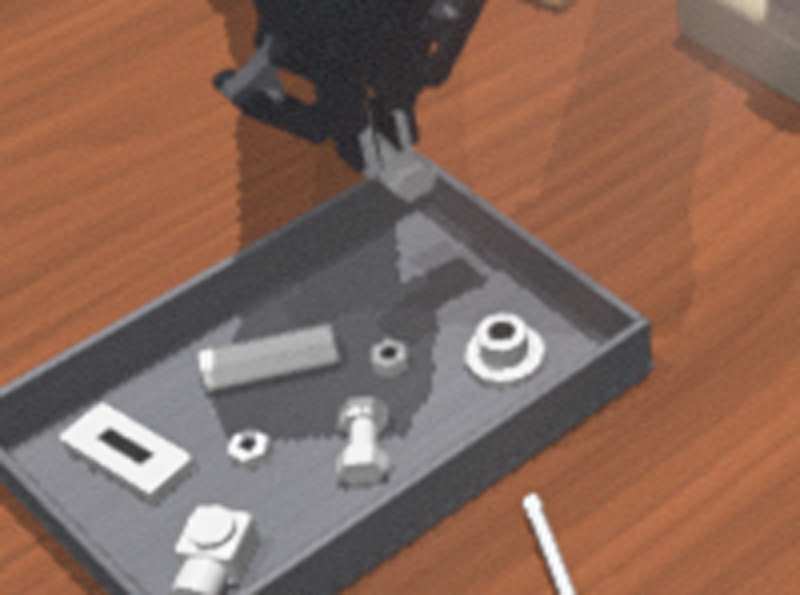

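The spacer hangs in the fingers (crop pixel 400,175) and the other parts are untouched. I carry it to the stage.

send_rows(
  deltas=[
    [[0, 0, -0.05], [0, 0, 0]],
    [[0, 0, -0.1], [0, 0, 0]],
    [[0, 0.02, -0.15], [0, 0, 0]],
    [[0, 0.06, -0.17], [0, 0, 0]],
    [[0.001, 0.11, -0.175], [0, 0, -0.02]],
    [[0.001, 0.16, -0.175], [0, 0, -0.03]],
    [[0.001, 0.21, -0.175], [0, 0, -0.04]],
    [[0.001, 0.26, -0.175], [0, -0.003, -0.045]],
  ],
)

```text
time: 8.35
ee_pos: [500.5, 3.5, 249.2]
tcp_rot: [-0.001, 0.0, 1.0, -0.0]
ft_force: [1.3, -0.7, -1.2]
grip_width: 9.4
gripper_force: 58.7
```

```bash
python3 - <<'E'
from plan import *
o=bot.observe();R0=q2(o["tcp_rot"]);p0=o["ee_pos"];print(o["time"],o["grip_width"],p0,np.round(o["q"],2))
rows(p0,R0,[([510,153,250],down(91.5)),([510,153,130],down(91.5))])
E
```

```text
8.35 9.375509189844482 [500.53929479   3.51996606 249.1517047 ] [-0.66  0.18  0.66  1.94 -0.13  1.06  1.62]
[[-0.0117, 0.1869, -0.0012], [-0.0003, -0.001, -0.0178]]
[[-0.0119, 0.1869, 0.1488], [-0.0003, -0.001, -0.0178]]
```

send_rows(
  deltas=[
    [[-0.003, 0.05, 0], [0, 0, -0.005]],
    [[-0.006, 0.1, 0], [0, 0, -0.01]],
    [[-0.01, 0.15, 0], [0, 0, -0.018]],
    [[-0.012, 0.187, 0.02], [0, 0, -0.018]],
    [[-0.012, 0.187, 0.06], [0, 0, -0.018]],
    [[-0.012, 0.187, 0.1], [0, 0, -0.018]],
    [[-0.012, 0.187, 0.13], [0, 0, -0.018]],
    [[-0.012, 0.187, 0.13], [0, 0, -0.018]],
  ],
)

```text
time: 9.15
ee_pos: [507.7, 150.3, 142.0]
tcp_rot: [-0.004, -0.013, 1.0, -0.002]
ft_force: [-0.5, 0.6, -1.2]
grip_width: 9.4
gripper_force: 58.8
```

```bash
python3 - <<'E'
from plan import *
P=[bot.capture(n) for n in("scene","top")]
cv2.imwrite("pics/s1.png",np.hstack([cv2.resize(p["img"][a:a+150,b:b+130,::-1],None,fx=3,fy=3,interpolation=2) for p,a,b in((P[0],110,270),(P[1],210,190))]))
o=bot.observe();R0=q2(o["tcp_rot"]);p0=o["ee_pos"];print(o["time"],o["grip_width"],p0,np.round(o["q"],2),o["ft_force"],R0.as_matrix().round(3))
rows(p0,R0,[([510,153,z],down(91.5)) for z in(95,83.5)])
E
```

```text
9.25 9.304303541430075 [511.01058748 150.96728669 145.93268967] [-0.79  0.36  0.53  1.98 -0.24  0.86  1.47] [ 0.08621035  0.67712707 -1.27970374] [[-1.    -0.025 -0.001]
 [-0.025  1.    -0.001]
 [ 0.001 -0.001 -1.   ]]
[[0.0011, 0.0027, 0.0637], [-0.0008, -0.0005, -0.0005]]
[[0.0011, 0.0027, 0.078], [-0.0008, -0.0005, -0.0005]]
```

View pics/s1.png

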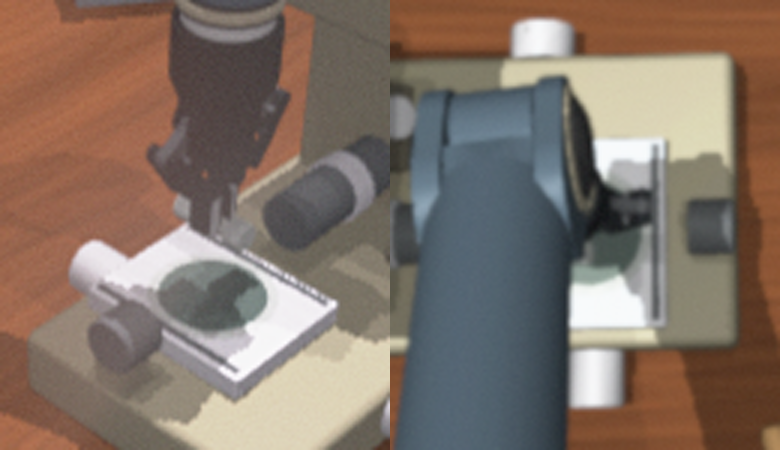

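The spacer is held level above the stage: its ends show at (182,207) and (238,230), clear of the lens barrel. I lower it.

send_rows(
  deltas=[
    [[0.001, 0.0027, 0.03], [0, 0, 0]],
    [[0.001, 0.0027, 0.05], [0, 0, 0]],
    [[0.001, 0.0027, 0.065], [0, 0, 0]],
    [[0.001, 0.0027, 0.072], [0, 0, 0]],
    [[0.001, 0.0027, 0.072], [0, 0, 0]],
    [[0.001, 0.0027, 0.072], [0, 0, 0]],
  ],
)

```text
time: 9.85
ee_pos: [511.4, 153.5, 90.0]
tcp_rot: [0.001, -0.013, 1.0, 0.0]
ft_force: [0.7, 0.4, -1.0]
grip_width: 9.3
gripper_force: 58.8
```

```bash
python3 - <<'E'
from plan import *
o=bot.observe();R0=q2(o["tcp_rot"]);p0=o["ee_pos"];print(o["time"],o["grip_width"],p0,o["ft_force"],R0.as_matrix().round(3))
rows(p0,R0,[([510,153,z],down(91.5)) for z in(83,82)])
E
```

```text
9.85 9.314986347981547 [511.40846444 153.48835634  89.95059692] [ 0.70156225  0.42765725 -0.96918471] [[-1.    -0.025  0.003]
 [-0.025  1.     0.001]
 [-0.003  0.001 -1.   ]]
[[0.0018, -0.0006, 0.0087], [0.0004, 0.0018, -0.0005]]
[[0.0018, -0.0006, 0.0099], [0.0004, 0.0018, -0.0005]]
```

send_rows(
  deltas=[
    [[0.0015, -0.0005, 0.004], [0, 0.001, 0]],
    [[0.0015, -0.0005, 0.007], [0, 0.001, 0]],
    [[0.0015, -0.0005, 0.008], [0, 0.001, 0]],
    [[0.0015, -0.0005, 0.0085], [0, 0.001, 0]],
    [[0.0015, -0.0005, 0.0085], [0, 0.001, 0]],
  ],
)

```text
time: 10.35
ee_pos: [509.5, 153.0, 82.4]
tcp_rot: [-0.0, -0.013, 1.0, 0.0]
ft_force: [1.0, -0.1, -0.8]
grip_width: 9.6
gripper_force: 58.8
```

send_rows(
  deltas=[
    [[0, 0, 0.001], [0, 0, 0]],
    [[0, 0, 0.001], [0, 0, 0]],
    [[0, 0, 0.001], [0, 0, 0]],
  ],
)

```text
time: 10.65
ee_pos: [509.6, 153.0, 82.3]
tcp_rot: [-0.0, -0.013, 1.0, 0.0]
ft_force: [-3.2, -0.3, 6.2]
grip_width: 9.6
gripper_force: 59.6
```

send_rows(
  deltas=[
    [[0, 0, 0], [0, 0, 0]],
    [[0, 0, 0], [0, 0, 0]],
    [[0, 0, 0], [0, 0, 0]],
    [[0, 0, 0], [0, 0, 0]],
  ],
  jaw=0,
)

```text
time: 11.05
ee_pos: [509.6, 153.0, 81.5]
tcp_rot: [-0.0, -0.013, 1.0, -0.0]
ft_force: [-0.1, -0.2, -0.4]
grip_width: 42.6
gripper_force: 0.0
```

send_rows(
  deltas=[
    [[0, 0, -0.02], [0, 0, 0]],
    [[0, 0, -0.06], [0, 0, 0]],
    [[0, 0, -0.11], [0, 0, 0]],
    [[0, 0, -0.17], [0, 0, 0]],
    [[0, 0, -0.22], [0, 0, 0]],
    [[0, 0, -0.22], [0, 0, 0]],
  ],
)

```text
time: 11.65
ee_pos: [513.0, 153.6, 263.3]
tcp_rot: [0.005, -0.013, 1.0, 0.003]
ft_force: [0.2, 1.4, 0.0]
grip_width: 43.0
gripper_force: 0.0
```

```bash
python3 - <<'E'
from plan import *
P=[bot.capture(n) for n in("scene","top")]
cv2.imwrite("pics/s2.png",np.hstack([cv2.resize(p["img"][a:a+150,b:b+130,::-1],None,fx=3,fy=3,interpolation=2) for p,a,b in((P[0],110,300),(P[1],210,190))]))
for p in P:
    for r in bot.mark_of(p,"spacer")[:2]: print(r["confidence"],r["position"],onz(p,r["position"],90))
    for r in bot.mark_of(p,"plunger_top")[:2]: print("pl",r["confidence"],r["position"],onz(p,r["position"],115))
    for r in bot.mark_of(p,"hood_edge")[:2]: print("hood",r["confidence"],r["position"],onz(p,r["position"],255))
o=bot.observe();print(o["time"],o["grip_width"],o["ee_pos"],np.round(o["q"],2),o["ft_force"])
E
```

```text
0.49 [342.2, 205.9] [514.29762431 152.27362375  90.        ]
pl 0.61 [410.8, 185.9] [596.04657049 295.42455803 115.        ]
hood 0.95 [393.6, 125.7] [537.85553423 277.86332732 255.        ]
0.4 [254.5, 288.5] [506.61926891 154.46918081  90.        ]
pl 0.17 [252.9, 287.0] [507.15692306 154.85814997 115.        ]
12.05 42.82816817176016 [508.96345095 152.77133067 256.35599669] [-0.86  0.23  0.58  1.87 -0.14  1.09  1.37] [0.36985945 0.43535682 0.62690456]
```

View pics/s2.png

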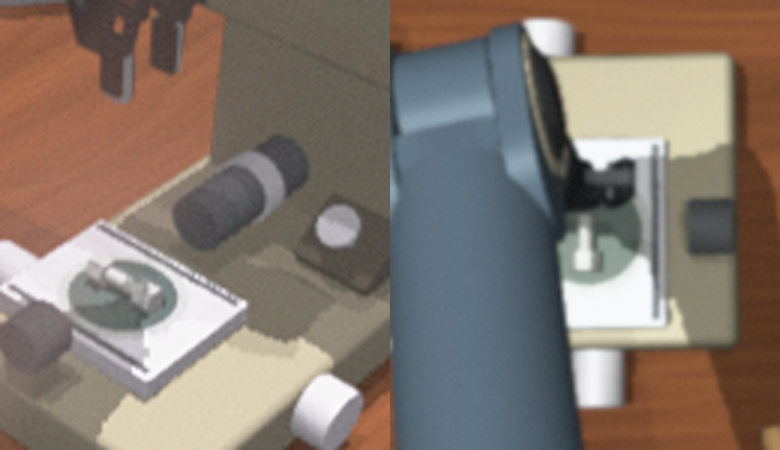

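The spacer lies on the glass centre, parallel to the strips (scene crop ends (95,272) and (155,295)), clear of the fingers. The plunger head is at scene pixel (413,185), which agrees with about (599,303). I shut the jaws and tilt for the press.

```bash
cat > pr.py <<'E'
from plan import *
yaw=1.5;Y=R.from_euler("z",yaw,degrees=True)
T=Y*R.from_euler("x",38,degrees=True)*Y.inv()*down(90+yaw)
ax=Y.apply([0,-np.sin(np.radians(38)),np.cos(np.radians(38))])
PT=np.array([599,303,115.])
E
python3 - <<'E'
from pr import *
o=bot.observe();R0=q2(o["tcp_rot"]);p0=o["ee_pos"]
print(PT+ax*150);rows(p0,R0,[([570,140,256],T),(PT+ax*150,T)])
p=bot.capture("scene");print(onz(p,(413,185),115),proj(p,PT))
E
```

```text
[601.41742079 210.68242447 233.20161304]
[[-0.0759, -0.0179, 0.0003], [-0.4429, -0.0013, -0.0009]]
[[-0.1174, 0.0695, 0.0286], [-0.4429, -0.0013, -0.0009]]
[597.57109574 301.84163624 115.        ] [413.80211454 185.0561702 ]
```

send_rows(
  deltas=[
    [[-0.04, -0.018, 0], [-0.1, 0, 0]],
    [[-0.076, -0.018, 0], [-0.2, 0, 0]],
    [[-0.076, -0.018, 0], [-0.3, 0, 0]],
    [[-0.076, -0.018, 0], [-0.4, 0, 0]],
    [[-0.076, -0.018, 0], [-0.443, 0, 0]],
    [[-0.076, -0.018, 0], [-0.443, 0, 0]],
    [[-0.076, -0.018, 0], [-0.443, 0, 0]],
  ],
  jaw=1,
)

```text
time: 12.8
ee_pos: [570.8, 140.3, 257.2]
tcp_rot: [-0.005, -0.012, 0.945, 0.326]
ft_force: [0.3, -0.2, 0.6]
grip_width: 0.1
gripper_force: 0.0
```

```bash
python3 - <<'E'
from pr import *
o=bot.observe();R0=q2(o["tcp_rot"]);p0=o["ee_pos"];print(o["time"],p0,np.round(o["q"],2),np.degrees((R0.inv()*T).magnitude()))
for s in(150,80,40): print(PT+ax*s);rows(p0,R0,[(PT+ax*s,T)])
E
```

```text
12.8 [570.755584   140.2783036  257.15943435] [-0.35  0.37  0.47  1.84 -0.88  1.24  2.11] 0.06349476766734562
[601.41742079 210.68242447 233.20161304]
[[-0.0406, 0.0501, 0.0771], [0.0001, -0.0003, -0.0006]]
[600.28929109 253.76395972 178.04086029]
[[-0.0407, 0.0501, 0.1646], [0.0001, -0.0003, -0.0006]]
[599.64464554 278.38197986 146.52043014]
[[-0.0407, 0.0501, 0.2146], [0.0001, -0.0003, -0.0006]]
```

send_rows(
  deltas=[
    [[-0.02, 0.025, 0.03], [0, 0, 0]],
    [[-0.041, 0.05, 0.07], [0, 0, 0]],
    [[-0.041, 0.05, 0.12], [0, 0, 0]],
    [[-0.041, 0.05, 0.165], [0, 0, 0]],
    [[-0.041, 0.05, 0.165], [0, 0, 0]],
    [[-0.041, 0.05, 0.165], [0, 0, 0]],
  ],
)

```text
time: 13.4
ee_pos: [600.1, 255.5, 178.7]
tcp_rot: [-0.005, -0.014, 0.945, 0.326]
ft_force: [0.8, -0.3, 0.7]
grip_width: -0.3
gripper_force: 0.0
```

```bash
python3 - <<'E'
from pr import *
p=bot.capture("scene");cv2.imwrite("pics/p1.png",cv2.resize(p["img"][60:260,280:480,::-1],None,fx=3,fy=3,interpolation=2))
o=bot.observe();R0=q2(o["tcp_rot"]);p0=o["ee_pos"];print(o["time"],p0,np.round(o["q"],2),np.degrees((R0.inv()*T).magnitude()),o["ft_force"])
for s in(40,15,5,-12): rows(p0,R0,[(PT+ax*s,T)])
E
```

```text
13.45 [601.2832493  254.04600551 179.64827447] [-0.43  0.5   0.35  1.82 -1.01  1.05  2.09] 0.1369402288725937 [ 0.27686039 -0.24876037  0.39983622]
[[0.0013, -0.0015, 0.0514], [0.0005, 0.0011, 0.001]]
[[0.0014, -0.0016, 0.0826], [0.0005, 0.0011, 0.001]]
[[0.0014, -0.0016, 0.0951], [0.0005, 0.0011, 0.001]]
[[0.0014, -0.0016, 0.1164], [0.0005, 0.0011, 0.001]]
```

View pics/p1.png

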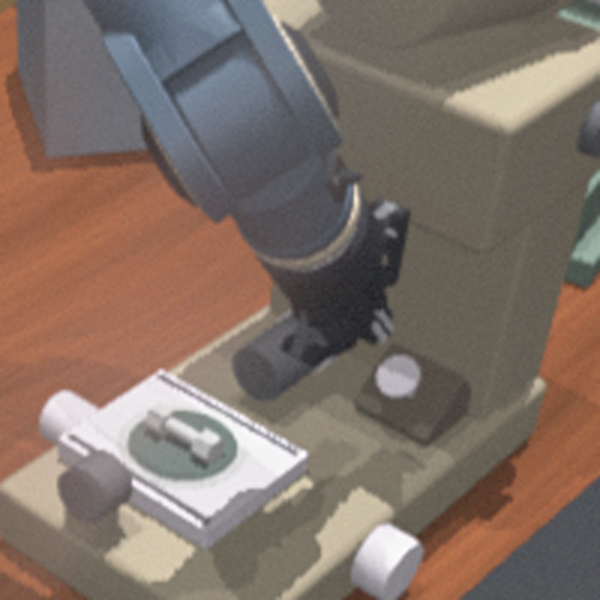

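The shut fingers (crop ~(385,325)) line up with the plunger head (398,375), with space to the hood and the barrel. I advance along the axis.

send_rows(
  deltas=[
    [[0.0013, -0.0015, 0.025], [0, 0, 0]],
    [[0.0013, -0.0015, 0.05], [0, 0, 0]],
    [[0.0013, -0.0015, 0.075], [0, 0, 0]],
    [[0.0013, -0.0015, 0.0826], [0, 0, 0]],
    [[0.0013, -0.0015, 0.0826], [0, 0, 0]],
  ],
)

```text
time: 13.95
ee_pos: [599.2, 293.1, 126.4]
tcp_rot: [-0.004, -0.012, 0.945, 0.326]
ft_force: [0.2, -0.3, -0.1]
grip_width: -0.1
gripper_force: 0.0
```

```bash
python3 - <<'E'
from pr import *
o=bot.observe();R0=q2(o["tcp_rot"]);p0=o["ee_pos"];print(o["time"],p0,np.round(o["q"],2),np.degrees((R0.inv()*T).magnitude()),o["ft_force"],"s=",(p0-PT)@ax, "off",(p0-PT)-ax*((p0-PT)@ax))
for s in(5,0,-12): rows(p0,R0,[(PT+ax*s,T)])
E
```

```text
13.95 [599.15948686 293.09553801 126.40253505] [-0.36  0.56  0.17  1.84 -1.03  0.9   2.1 ] 0.11633276093330955 [ 0.16274745 -0.31333403 -0.12380105] s= 15.083596669792998 off [-0.08360248 -0.62125482 -0.48350133]
[[-0.0001, 0.001, 0.0126], [0.0009, 0.001, -0.0002]]
[[-0.0001, 0.001, 0.0189], [0.0009, 0.001, -0.0002]]
[[-0.0001, 0.0009, 0.0339], [0.0009, 0.001, -0.0002]]
```

Creep: to s≈0, then 3 mm steps, watching the force.

send_rows(
  deltas=[
    [[0, 0.001, 0.008], [0, 0, 0]],
    [[0, 0.001, 0.014], [0, 0, 0]],
    [[0, 0.001, 0.019], [0, 0, 0]],
    [[0, 0.001, 0.022], [0, 0, 0]],
    [[0, 0.001, 0.022], [0, 0, 0]],
  ],
)

```text
time: 14.45
ee_pos: [599.0, 304.9, 112.8]
tcp_rot: [-0.004, -0.012, 0.945, 0.326]
ft_force: [-0.9, -2.5, 5.1]
grip_width: 0.3
gripper_force: 2.5
```

send_rows(
  deltas=[
    [[0, 0, 0.003], [0, 0, 0]],
    [[0, 0, 0.006], [0, 0, 0]],
    [[0, 0, 0.006], [0, 0, 0]],
  ],
)

```text
time: 14.75
ee_pos: [599.0, 307.6, 109.2]
tcp_rot: [-0.003, -0.012, 0.945, 0.326]
ft_force: [0.2, -3.6, 6.5]
grip_width: -0.2
gripper_force: 3.5
```

send_rows(
  deltas=[
    [[0, 0, 0.002], [0, 0, 0]],
    [[0, 0, 0.004], [0, 0, 0]],
    [[0, 0, 0.004], [0, 0, 0]],
  ],
)

```text
time: 15.05
ee_pos: [599.0, 308.7, 107.7]
tcp_rot: [-0.003, -0.012, 0.945, 0.327]
ft_force: [-3.3, -7.0, 10.5]
grip_width: 0.1
gripper_force: 6.6
```

send_rows(
  deltas=[
    [[0, 0, 0.002], [0, 0, 0]],
    [[0, 0, 0.003], [0, 0, 0]],
    [[0, 0, 0.003], [0, 0, 0]],
  ],
)

```text
time: 15.35
ee_pos: [599.2, 308.9, 107.6]
tcp_rot: [-0.003, -0.012, 0.945, 0.327]
ft_force: [-7.1, -14.7, 21.9]
grip_width: 0.2
gripper_force: 12.8
```

The plunger is at its stop: force jumped to 27 N with no further motion. I back off along the axis.

send_rows(
  deltas=[
    [[0, 0, -0.01], [0, 0, 0]],
    [[0, 0, -0.03], [0, 0, 0]],
    [[0, 0, -0.07], [0, 0, 0]],
    [[0, 0, -0.12], [0, 0, 0]],
    [[0, 0, -0.17], [0, 0, 0]],
    [[0, 0, -0.22], [0, 0, 0]],
    [[0, -0.05, -0.25], [0, 0, 0]],
    [[0, -0.05, -0.25], [0, 0, 0]],
  ],
)

```text
time: 16.15
ee_pos: [603.3, 148.5, 236.6]
tcp_rot: [-0.002, -0.007, 0.946, 0.324]
ft_force: [-0.3, 0.0, -0.3]
grip_width: -0.1
gripper_force: 0.0
```

```bash
python3 - <<'E'
from pr import *
P=[bot.capture(n) for n in("scene","top")]
cv2.imwrite("pics/f.png",np.hstack([cv2.resize(p["img"][a:a+200,b:b+200,::-1],None,fx=2,fy=2,interpolation=2) for p,a,b in((P[0],90,280),(P[1],190,180))]))
o=bot.observe();print(o["time"],o["ee_pos"],o["ft_force"],np.abs(o["dq"]).max())
E
```

```text
16.25 [601.75311652 155.13454686 236.41458766] [ 0.04643498 -0.31095547  0.00566247] 0.044228230740960515
```

View pics/f.png

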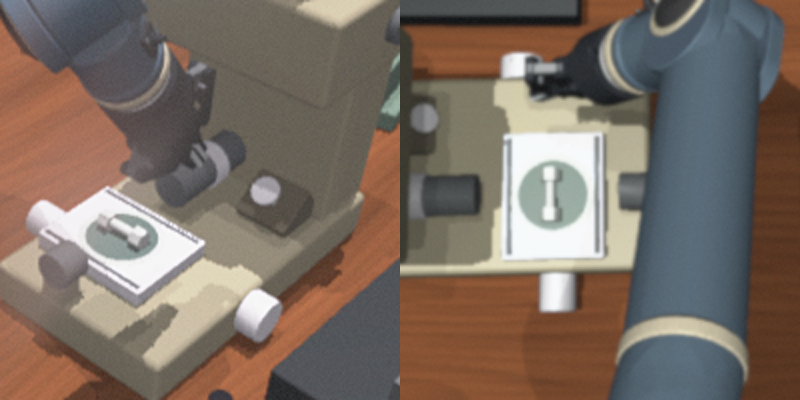

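The spacer is centred on the glass (top crop (551,193)) and parallel to the strips. The plunger head is back up (scene crop (265,190)), and the arm is clear of everything, so I hand in.

```bash
python3 -c "
from bench import bot
print(bot.close_job())"
```

```text
the job is handed in; nothing more can be done
None
```

The job is handed in at about 16 s: the long waisted spacer lies centred on the glass, parallel to the strips, the plunger was pressed to its stop and has sprung back, and the other parts stayed in the tray.

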